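# Open the touch-latch bar box and take out the top stretcher bar

## Task

Press down on the front part of the flush lid of the plywood box until its touch latch clicks, then keep the fingers on the lid and ease it up against its spring all the way to its open stop, never letting it fly open. Then lift the top stretcher bar off the pile in the box without dragging the two bars beneath it, and lay it flat, lengthways, on the middle of the plywood gluing board. Leave the lid open and the jar, tape roll and small bottle where they stand.

Things in the scene. Friction and masses are not known exactly. Their poses are not given: they have to be found in the camera images.
- bar_box: Fixed shallow plywood box, 186 (its x) x 226 (its y) x 60 mm high, walls 8 mm, floor 6 mm thick. Origin: centre of its underside on the table; z up; its -x side is the front (towards the robot, yaw about -0.55 to -0.15 rad). The inset lid closes its top, flush with the walls.
- lid (a joint): Hinge angle (rad) of the lid, a brown wooden panel 168 (front to back) x 206 x 8 mm. 0 = closed, flush, latched; -0.034 = pressed fully in (5 mm at the front); 1.75 = open stop, 10 degrees past upright, its edge 225 mm above the table close behind the pile; it stays there. A spring always drives it open. Left alone after the click it flies up; it must never open faster than 3 rad/s.
- lid_catch (a joint): Hidden touch latch, in m: 0 = holding the closed lid; it snaps to 0.016 (released, the click) when the lid is pressed to about -0.022 rad (3 mm at lid_press) and stays there.
- lid_press (a point): Point on the outer (upper) face of the lid, on its midline, 130 mm from the hinge axis and 38 mm from the front edge: a good place to press. Moves with the lid. With the lid closed it lies 60 mm above the table. The spring pushes up here with some 3 N (closed), falling to 1.5 N at the open stop.
- lid_hinge (a point): Middle of the lid's hinge axis, in the plane of the lid's outer face, at the back (+x side) of the box, 85 mm from its centre and 60 mm above the table; the axis runs along the box's y and the front edge rises as the lid opens.
- bar_top: Loose pine stretcher bar, 150 (its x) x 40 (its y) x 16 mm, 70 g or so, with stepped tongues 15 mm long at its ends. Origin: centre of its underside, z up. It lies on top of the pile, roughly along the box's y, across the two bars beneath; underside 22 mm above the table.
- bar_under_l: Loose pine stretcher bar beneath, 140 (its x) x 40 x 16 mm, lying on the box floor roughly along the box's x, centred about 58 mm to the left (+y) of the box's middle. Origin: centre of its underside. Must not shift by more than 12 mm.
- bar_under_r: The same, about 58 mm to the right (-y) of the box's middle. Between the two under bars there is 60 mm or more of free floor. Must not shift by more than 12 mm.
- glue_board: Fixed plain plywood board with two thin cork strips, 120 (its x) x 170 (its y) x 10 mm, to the right of the box. Origin: centre of its underside; top face 10 mm above the table. The bar's length goes along its y.
- jar_teal: Bystander: paint jar with a black lid, 58 mm across, 66 mm high, standing. Origin: centre of its underside.
- masking_roll: Bystander: roll of masking tape lying flat, 100 mm across, 25 mm high. Origin: centre of its underside.
- drier_bottle: Bystander: small brown bottle with a black cap, 31 mm across, 74 mm high, standing behind the box. Origin: centre of its underside.

How it is judged:
By the outcome, as a careful person would: the job done as asked, in the order asked, and still so for the second after the job is handed in, with the robot touching nothing.
It also fails if it takes over 70 s, if anything falls off the work surface, if the arm or the gripper's body presses on something with over 40 N, if the wrist force passes 120 N, or if a joint passes its speed limit or range.

## Robot

A 6-joint arm with a two-finger parallel gripper is mounted at the origin on a cart in front of the work surface, level with it; the furniture and walls round the work are solid. World frame = base frame: x ahead of the robot, y to its left, z up, the work surface at z = 0. Lengths are in m, angles in rad, forces in N, time in s.
With the tool pointing down it reaches from about 0.35 to 0.775 m from the base axis. Payload 5.5 kg.
Tool frame: the origin (TCP) lies at the very end of the fingers, on their centre line; the grasp point (between the pads) lies 19 mm behind it; z points along the fingers, y is the direction in which the jaws open and shut (so a half turn about z gives the same grasp; the last joint's range is limited). The gripper opens to 85 mm and grips with 20 to 120 N. Pads are 22 mm wide; open, the fingers measure 114 mm over their backs; the gripper's body (76 mm by 85 mm) begins 54 mm behind the grasp point. The pads swing forward as they close: fully open they stand 13 mm farther back than shut.
Start: joints at [0.995, 0.313, 0.046, 1.304, 0, 1.431], TCP at [0.243, 0.521, 0.231] pointing down, gripper open.
Joint ranges: [-2.76, 2.76], [-0.86, 1.69], [-1.03, 1.26], [-2.2, 2.34], [-1.47, 1.5], [-3.14, 3.14]. Speed limits (rad/s): [2.57, 2.57, 3.14, 3.14, 3.14, 3.14].

## Interface

Orientations are given as a rotation vector (axis times angle).
In Python, from plant import env, vision, workorder gives the robot as it stands.
- The arm moves only by the tool jog_arm, never from a script. Its arguments are lists of equal length, an entry for each row: "grip": the opening, from -1 (shut) to 1 (fully open), so that 0 is half open; "translation": the shift along the tool's x, y, z in units of 50 mm (1.0 is 50 mm), a list of three; "delta_rot": the turn, a rotation vector about the tool's x, y, z in rad, a list of three. In form: {"grip": [grip, ...], "translation": [[x, y, z], ...], "delta_rot": [[wx, wy, wz], ...]}. A call has exactly 8 rows; each row shifts and turns the commanded pose from where the row before left it, along the tool's axes as they then stand; what a row does not reach is not made up. A row lasts 1/8 s, in which the tool goes at most 62.5 mm and 10.7 degrees, less where a joint would pass 70% of its speed; a pose out of reach is approached as far as the arm can. A call is refused whole if a number of a shift passes 1 or a number of a turn 0.188, either way. A call with a gripper value outside its range is refused whole. The fingers move at their own pace and stop on an object; "force" is the grip in N (left out, the last holds). Time passes only in rows, so rows that do not move let the fingers close, or fill a call up. It gives the time, the measured TCP pose, the force and the opening at its end, in the units of the state.
- env.observe(): the state, without advancing time (a new reading comes with each control period).
- vision.get_image(name): name is "scene" or "top"; returns a dict with "pixels" (384x512x3 uint8, blue, green, red), "depth" (384x512 float32, m along the optical axis (not along the pixel's ray), 0 where there is no reading), "mtx" (3x3 intrinsics, pixels), "eye" and "rotation" of the camera in the world. Camera axes: x right, y up, looking along -z (the intrinsics and any distortion apply to the point x, -y, -z); pixel columns grow to the right and rows downward; lengths in m; the calibration is good to about 2 mm. A picture is of the moment at which its call begins.
- workorder.finish_job(): hands the job in, once; it reports no verdict.
The state is a dict: "time_s": time; "joint_positions": joint angles; "joint_velocities": joint speeds; "tau": joint torques, N m; "tool_pos": TCP position; "ee_rot": TCP orientation; "contact_force": force on the tool from outside, world axes, zero at the start; "torque": the same for the moment, N m; "grip_width": finger opening in m.
Only numpy, scipy, OpenCV 4.12 (cv2) and the standard library are available. Lean on these libraries where they do the work, as an engineer would, in place of code of your own. Each camera call takes 0.05 s, during which the arm holds its last target.

## Working session

There is one attempt and no reset: what is moved stays moved. The work goes in short steps, Python scripts to look and compute and a tool call to move; the robot and the scene stay as the last step left them, time stands still between calls to the robot, and variables do not carry over. Pictures are saved under pics/ and viewed, and the job is handed in when it is done.

Besides the shell and the picture viewer there is one more tool, called as name(argument=value, ...) on one line, values as JSON. jog_arm: Moves the arm, as the interface text tells. Its arguments: {"type":"object","properties":{"grip":{"type":"array","items":{"type":"number"}},"translation":{"type":"array","items":{"type":"array","items":{"type":"number"}}},"delta_rot":{"type":"array","items":{"type":"array","items":{"type":"number"}}},"force":{"type":"number"}},"required":["grip","translation","delta_rot"]}

```bash
mkdir -p pics; ls; cat > h.py <<'E'
import numpy as np, cv2
from scipy.spatial.transform import Rotation as R
from plant import env, vision, workorder
def grab(n):
    d=vision.get_image(n); return d
def pt(d,u,v,z=None):
    K=np.array(d['mtx']); ray=np.array([(u-K[0,2])/K[0,0],-(v-K[1,2])/K[1,1],-1.0])
    Rm=np.array(d['rotation']); 
    if Rm.shape!=(3,3): Rm=R.from_rotvec(Rm).as_matrix()
    e=np.array(d['eye']); w=Rm@ray
    if z is None:
        dep=np.median(d['depth'][int(v)-1:int(v)+2,int(u)-1:int(u)+2]); return e+w*dep
    return e+w*(z-e[2])/w[2]
def save(d,n,crop=None,s=1):
    p=d['pixels'].copy()
    if crop: x0,y0,x1,y1=crop; p=p[y0:y1,x0:x1]
    p=cv2.resize(p,None,fx=s,fy=s,interpolation=cv2.INTER_CUBIC); cv2.imwrite('pics/'+n,p)
E
python3 - <<'E'
from h import *
import pickle
for n in('top','scene'):
    d=grab(n); save(d,n+'0.png',s=1.5); pickle.dump(d,open(n+'0.pkl','wb')); print({k:(v if k not in('pixels','depth') else v.shape) for k,v in d.items()})
print(env.observe())
E
```

```text
pics
{'pixels': (384, 512, 3), 'depth': (384, 512), 'mtx': array([[381.22496681,   0.        , 254.42685561],
       [  0.        , 381.22496681, 188.08188391],
       [  0.        ,   0.        ,   1.        ]]), 'eye': array([ 0.40098795, -0.25479533,  0.92551424]), 'rotation': array([ 0.09091168, -0.03966307, -1.5583067 ])}
{'pixels': (384, 512, 3), 'depth': (384, 512), 'mtx': array([[457.083216  ,   0.        , 268.10288929],
       [  0.        , 457.083216  , 184.11429237],
       [  0.        ,   0.        ,   1.        ]]), 'eye': array([0.18701622, 0.42809818, 0.66423998]), 'rotation': array([ 0.26340367, -1.17377611, -2.52272761])}
{'time_s': 0.1, 'joint_positions': array([9.95391018e-01, 3.13905418e-01, 4.50996551e-02, 1.30356432e+00,
       1.47963734e-05, 1.43115442e+00]), 'joint_velocities': array([ 0.00098037, -0.0030009 ,  0.00237969,  0.00159825,  0.00074374,
       -0.00091688]), 'tau': array([ 3.45918896e-03, -4.81722629e+01,  2.99245369e+01,  1.27161635e-02,
       -1.16933156e-04,  2.37005636e-06]), 'tool_pos': array([0.24249626, 0.52088397, 0.23051222]), 'ee_rot': array([-6.78970407e-01, -3.06676557e+00,  2.30718372e-03]), 'contact_force': array([-0.2490099 , -0.48719276,  0.37555599]), 'torque': array([ 0.0495141 , -0.04108703,  0.02808764]), 'grip_width': 0.08530682098832479}
```

View pics/top0.png

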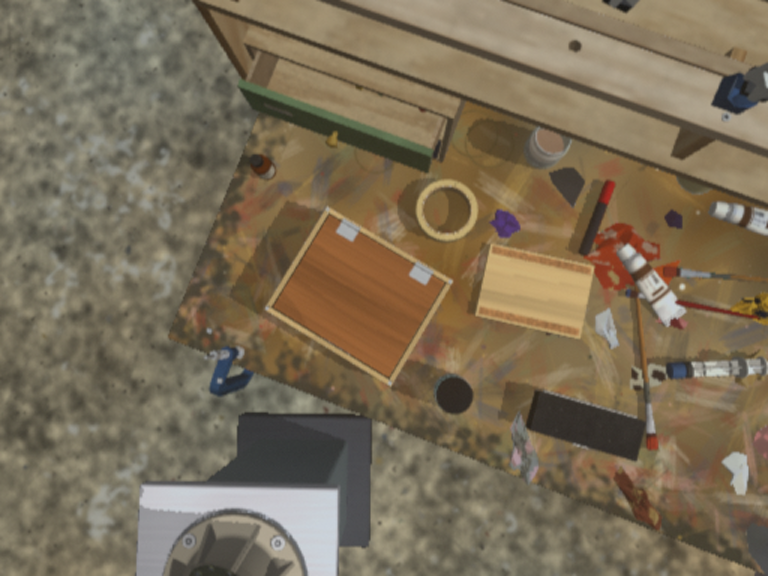

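View pics/scene0.png

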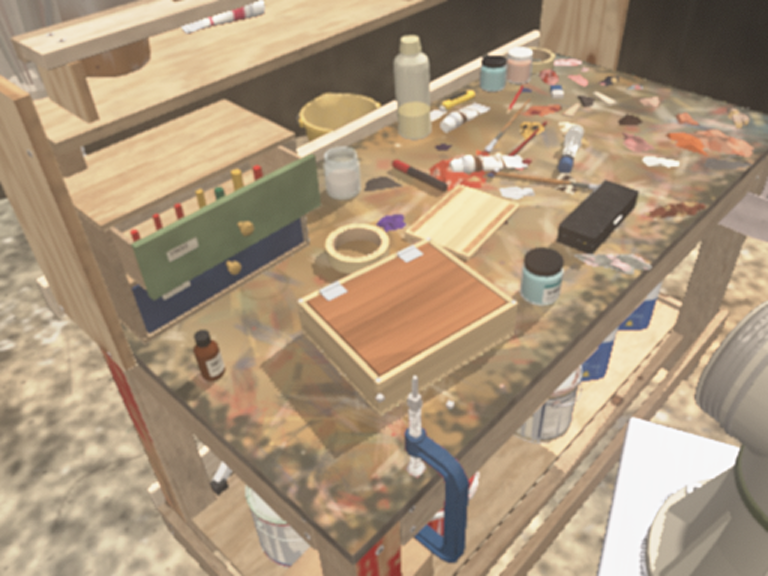

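The top view shows the box with its closed lid, corners at about (330,208), (452,282), (392,384) and (267,310) in the 1.5x picture. The hinges are at the upper right, the board is at (535,290), the jar at (454,395), the tape at (447,210) and the bottle at (262,165). I'll enlarge it to read the corners more closely.

```bash
python3 - <<'E'
import pickle,cv2
from h import *
d=pickle.load(open('top0.pkl','rb'))
save(d,'t_crop.png',(160,90,420,280),3)
E
```

```text
(no output)
```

View pics/t_crop.png

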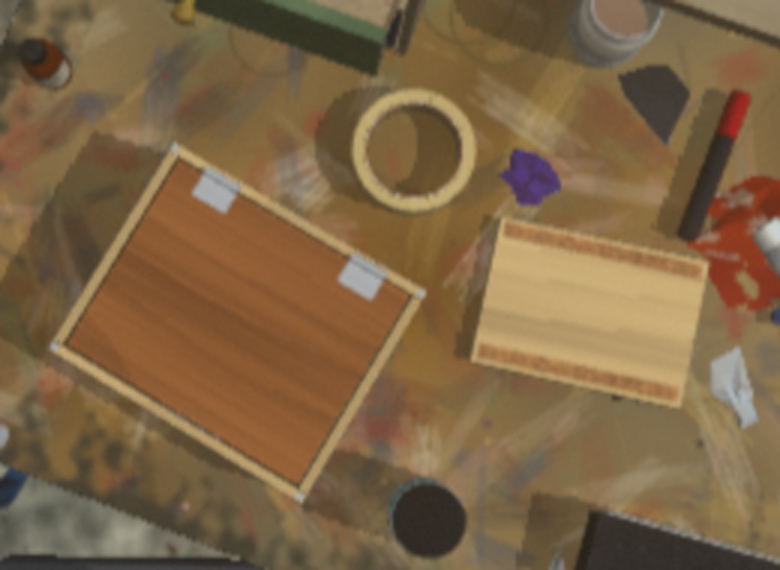

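In the 3x crop the box top corners are (176,146), (423,293), (301,498), (55,346). The board corners are (501,218), (708,263), (682,406), (472,361).

```bash
python3 - <<'E'
import pickle
from h import *
d=pickle.load(open('top0.pkl','rb'))
def P(x,y,z): return pt(d,160+x/3-.33,90+y/3-.33,z)
for nm,c,z in (('box',[(176,146),(423,293),(301,498),(55,346)],.06),('board',[(501,218),(708,263),(682,406),(472,361)],.01)):
    p=np.array([P(*q,z) for q in c])[:,:2]
    print(nm,p.round(4).tolist(),'c',p.mean(0).round(4))
    # corners: BL,BR,FR,FL  (back=+x, left=+y)
    vx=(p[0]+p[1]-p[2]-p[3])/2; vy=(p[0]+p[3]-p[1]-p[2])/2
    print(np.linalg.norm(vx),np.linalg.norm(vy),np.arctan2(vx[1],vx[0]),np.arctan2(-vy[0],vy[1]))
for nm,q,z in (('jar',(429,519),.066),('tape',(413,151),.025),('bottle',(40,53),.074),('boxdepth',(240,320),None),('board',(590,312),None),('drawer',(380,70),None)):
    print(nm,P(*q,z).round(4))
o=env.observe(); print(R.from_rotvec(o['ee_rot']).as_matrix().round(3))
E
```

```text
box [[0.5876, -0.1411], [0.4758, -0.3311], [0.3209, -0.2405], [0.4325, -0.0518]] c [ 0.4542 -0.1911]
0.17921535379826062 0.21984356242460065 -0.5258780949278505 -0.5329136253121423
board [[0.5412, -0.3978], [0.5064, -0.5615], [0.3928, -0.5392], [0.4262, -0.3745]] c [ 0.4667 -0.4682]
0.11656498178487822 0.16776955191945989 -0.196783604524718 -0.20515819561203005
jar [ 0.3076 -0.3354  0.066 ]
tape [ 0.5922 -0.3259  0.025 ]
bottle [ 0.6563 -0.0368  0.074 ]
boxdepth [ 0.454  -0.1925  0.0587]
board [ 0.4663 -0.4681  0.0093]
drawer [ 0.6317 -0.2948  0.117 ]
[[-0.907  0.422 -0.001]
 [ 0.422  0.907 -0.001]
 [ 0.    -0.002 -1.   ]]
```

jog_arm(grip=[-1,-1,-1,-1,-1,-1,-1,-1], translation=[[-0.64,-0.78,0],[-0.64,-0.78,0],[-0.64,-0.78,0],[-0.64,-0.78,0],[-0.64,-0.78,0],[-0.64,-0.78,0],[-0.64,-0.78,0],[-0.64,-0.78,0]], delta_rot=[[0,0,0],[0,0,0],[0,0,0],[0,0,0],[0,0,0],[0,0,0],[0,0,0],[0,0,0]], force=40)

```text
time_s: 1.1
tool_pos: [0.343, 0.1289, 0.2312]
ee_rot: [0.679, 3.067, 0.0]
contact_force: [0.2, 0.3, -0.6]
grip_width: -0.0001
```

```bash
cat >> h.py <<'E'
C=np.array([.4542,-.1911]); TH=-.53
ex=np.array([np.cos(TH),np.sin(TH)]); ey=np.array([-np.sin(TH),np.cos(TH)])
H=C+.085*ex; LP=H-.13*ex
def cur():
    o=env.observe(); return o,np.array(o['tool_pos']),R.from_rotvec(o['ee_rot']).as_matrix()
def to(p,pr=True):
    o,q,M=cur(); u=M.T@(np.array(p)-q)/.05
    print('units',u.round(3),'t',round(o['time_s'],2),'pos',q.round(4),'yaw_y',round(float(np.arctan2(M[1,1],M[0,1])),4),'z',M[:,2].round(3),'F',np.round(o['contact_force'],2),'w',round(o['grip_width'],4),'j',o['joint_positions'].round(3))
E
python3 -c "
from h import *
to([*LP,.09]); print(np.arctan2(ey[1],ey[0]),H,LP)
"
```

```text
units [-3.818 -4.78   2.823] t 1.1 pos [0.343  0.1289 0.2312] yaw_y 1.1354 z [ 0.  0. -1.] F [ 0.18  0.27 -0.62] w -0.0001 j [ 0.139 -0.093 -0.417  1.247  0.     0.575]
1.0407963267948968 [ 0.5275386  -0.23407033] [ 0.41537368 -0.168351  ]
```

jog_arm(grip=[-1,-1,-1,-1,-1,-1,-1,-1], translation=[[-0.64,-0.8,0.2],[-0.64,-0.8,0.4],[-0.64,-0.8,0.4],[-0.64,-0.8,0.4],[-0.64,-0.8,0.4],[-0.62,-0.78,0.5],[0,0,0],[0,0,0]], delta_rot=[[0,0,0],[0,0,0],[0,0,0],[0,0,0],[0,0,0],[0,0,0],[0,0,0.095],[0,0,0]])

```text
time_s: 2.1
tool_pos: [0.4147, -0.1671, 0.1155]
ee_rot: [-0.824, -3.03, -0.001]
contact_force: [-0.8, 0.0, 0.8]
grip_width: -0.0
```

```bash
python3 -c "
from h import *
to([*LP,.062])
d=grab('scene'); save(d,'s1.png',s=1.5)
d=grab('top'); save(d,'t1.png',(160,90,420,280),3)
"
```

```text
units [-0.026 -0.015  1.07 ] t 2.1 pos [ 0.4147 -0.1671  0.1155] yaw_y 1.0396 z [-0.002  0.001 -1.   ] F [-0.84  0.03  0.81] w -0.0 j [-0.563  0.143 -0.47   0.96   0.    -0.032]
```

View pics/s1.png

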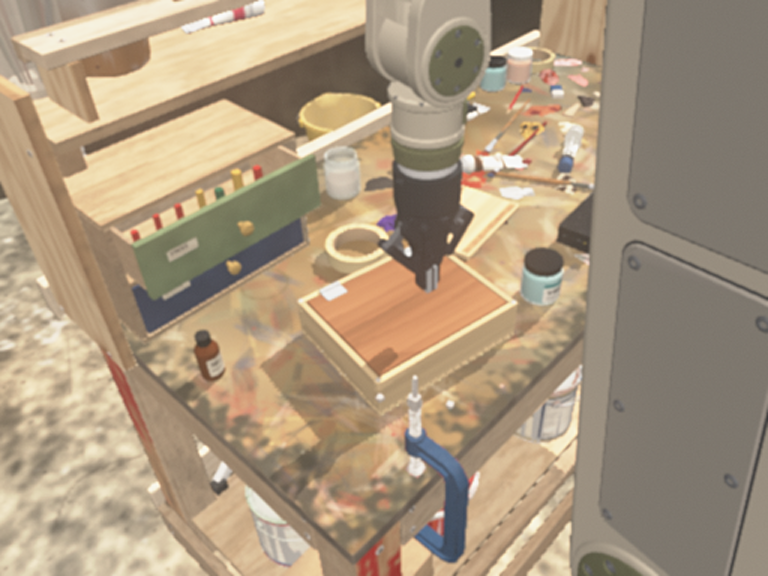

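The gripper is shut above the front middle of the lid, with the fingertips at about (428,285) in the picture. I'll descend and make contact.

jog_arm(grip=[-1,-1,-1,-1,-1,-1,-1,-1], translation=[[0,0,0.5],[0,0,0.4],[0,0,0.14],[0,0,0.06],[0,0,0.02],[0,0,0.02],[0,0,0],[0,0,0]], delta_rot=[[0,0,0],[0,0,0],[0,0,0],[0,0,0],[0,0,0],[0,0,0],[0,0,0],[0,0,0]])

```text
time_s: 3.2
tool_pos: [0.4159, -0.1671, 0.0598]
ee_rot: [0.824, 3.03, -0.0]
contact_force: [-0.3, 0.4, 4.6]
grip_width: 0.0001
```

```bash
python3 -c "
from h import *
to([*LP,.0565])
"
```

```text
units [-0.004 -0.026  0.066] t 3.2 pos [ 0.4159 -0.1671  0.0598] yaw_y 1.04 z [ 0.001 -0.    -1.   ] F [-0.27  0.36  4.58] w 0.0001 j [-0.562  0.203 -0.553  0.813  0.    -0.031]
```

jog_arm(grip=[-1,-1,-1,-1,-1,-1,-1,-1], translation=[[0,0,0.02],[0,0,0.02],[0,0,0.02],[0,0,0],[0,0,0],[0,0,0],[0,0,0],[0,0,0]], delta_rot=[[0,0,0],[0,0,0],[0,0,0],[0,0,0],[0,0,0],[0,0,0],[0,0,0],[0,0,0]])

```text
time_s: 4.2
tool_pos: [0.4155, -0.167, 0.0563]
ee_rot: [0.824, 3.031, -0.0]
contact_force: [2.3, -1.3, 3.6]
grip_width: -0.0002
```

```bash
python3 -c "
from h import *
to([*LP,.0565])
"
```

```text
units [-0.011 -0.024 -0.003] t 4.2 pos [ 0.4155 -0.167   0.0563] yaw_y 1.0399 z [ 0. -0. -1.] F [ 2.27 -1.25  3.61] w -0.0002 j [-0.562  0.207 -0.558  0.805 -0.    -0.031]
```

```bash
python3 -c "
from h import *
import pickle
d=pickle.load(open('top0.pkl','rb'))
K=d['mtx'];v,u=np.mgrid[0:384,0:512]
ray=np.stack([(u-K[0,2])/K[0,0],-(v-K[1,2])/K[1,1],-np.ones(u.shape)],-1)
W=d['eye']+(ray@R.from_rotvec(d['rotation']).as_matrix().T)*d['depth'][...,None]
for x in np.arange(.56,.86,.02):
    r=[]
    for y in (-.1,-.15,-.2,-.25,-.3,-.35,-.4):
        m=(abs(W[...,0]-x)<.01)&(abs(W[...,1]-y)<.02)&(d['depth']>0)
        r.append(W[...,2][m].max().round(3) if m.any() else None)
    print(round(x,2),*r)
"
python3 - <<'E'
import numpy as np
a,r=.011,.141
for th in np.arange(-.03,1.8,.1):
    s=a-r*np.cos(th);h=r*np.sin(th);print(round(th,2),round(s,4),round(h,4))
E
```

```text
0.56 0.06 0.066 0.065 0.003 0.028 0.027 0.011
0.58 0.003 0.064 0.003 0.003 0.026 0.028 0.011
0.6 0.004 0.003 0.003 0.003 0.027 0.026 0.009
0.62 0.004 0.004 0.005 0.004 0.189 0.027 0.408
0.64 0.004 0.002 0.004 0.193 0.193 0.411 0.412
0.66 0.004 0.159 0.191 0.191 0.411 0.412 0.495
0.68 0.004 0.191 0.191 0.411 0.413 0.412 0.412
0.7 0.192 0.191 0.413 0.412 0.412 0.412 0.412
0.72 0.324 0.327 0.412 0.412 0.411 0.41 0.41
0.74 0.327 0.327 0.327 0.326 None 0.111 0.004
0.76 0.328 0.327 0.325 None None 0.054 0.004
0.78 0.202 0.2 None None None 0.017 -0.002
0.8 0.201 None None None None None None
0.82 None None None None None None None
0.84 None None None None None None None
-0.03 -0.1299 -0.0042
0.07 -0.1297 0.0099
0.17 -0.128 0.0239
0.27 -0.1249 0.0376
0.37 -0.1205 0.051
0.47 -0.1147 0.0639
0.57 -0.1077 0.0761
0.67 -0.0995 0.0876
0.77 -0.0902 0.0982
0.87 -0.0799 0.1078
0.97 -0.0687 0.1163
1.07 -0.0567 0.1237
1.17 -0.044 0.1298
1.27 -0.0308 0.1347
1.37 -0.0171 0.1382
1.47 -0.0032 0.1403
1.57 0.0109 0.141
1.67 0.025 0.1403
1.77 0.0389 0.1382
```

jog_arm(grip=[-1,-1,-1,-1,-1,-1,-1,-1], translation=[[0,0,0.012],[0,0,0],[0,0,-0.03],[0,0,-0.05],[0,0,-0.05],[0,0,-0.05],[0,0,-0.05],[0,0,-0.05]], delta_rot=[[0,0,0],[0,0,0],[0,0,0],[0,0,0],[0,0,0],[0,0,0],[0,0,0],[0,0,0]])

```text
time_s: 5.2
tool_pos: [0.4153, -0.1669, 0.0698]
ee_rot: [-0.824, -3.031, 0.0]
contact_force: [1.6, -1.2, 2.4]
grip_width: -0.0003
```

```bash
python3 -c "
from h import *
to([*LP,.0565])
d=grab('scene'); save(d,'s2.png',(150,100,400,290),3)
"
```

```text
units [-0.015 -0.024  0.266] t 5.2 pos [ 0.4153 -0.1669  0.0698] yaw_y 1.0399 z [-0.  0. -1.] F [ 1.57 -1.15  2.38] w -0.0003 j [-0.562  0.191 -0.54   0.84  -0.    -0.031]
```

View pics/s2.png

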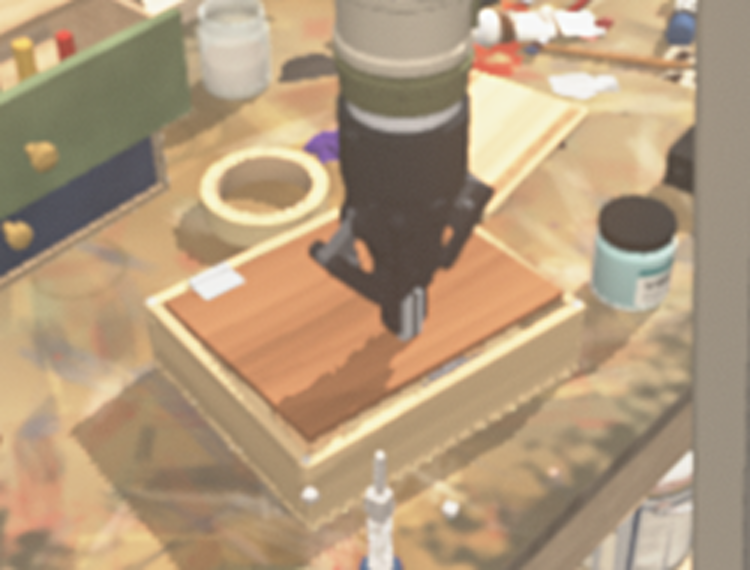

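The lid clicked and its front edge now stands a few millimetres proud, following the fingers (contact 2.4 N). I'll go on along the arc.

jog_arm(grip=[-1,-1,-1,-1,-1,-1,-1,-1], translation=[[-0.03,0,-0.28],[-0.06,0,-0.27],[-0.09,0,-0.27],[-0.12,0,-0.26],[-0.14,0,-0.24],[-0.16,0,-0.23],[-0.1,0,-0.12],[0,0,0]], delta_rot=[[0,0,0],[0,0,0],[0,0,0],[0,0,0],[0,0,0],[0,0,0],[0,0,0],[0,0,0]])

```text
time_s: 6.25
tool_pos: [0.4465, -0.1852, 0.1536]
ee_rot: [0.824, 3.03, -0.0]
contact_force: [2.4, -0.8, -0.5]
grip_width: -0.0001
```

```bash
python3 -c "
from h import *
to([*LP,.0565])
o,q,M=cur(); print('s',(q[:2]-H)@ex,'lat',(q[:2]-H)@ey,'h',q[2]-.06)
d=grab('scene'); save(d,'s3.png',(150,60,400,250),3)
"
```

```text
units [ 0.709 -0.025  1.94 ] t 6.25 pos [ 0.4465 -0.1852  0.1536] yaw_y 1.04 z [ 0.001 -0.001 -1.   ] F [ 2.42 -0.82 -0.49] w -0.0001 j [-0.56   0.176 -0.329  1.064  0.    -0.029]
s -0.09467328954503641 lat 0.0012113443053704935 h 0.0935661721987433
```

View pics/s3.png

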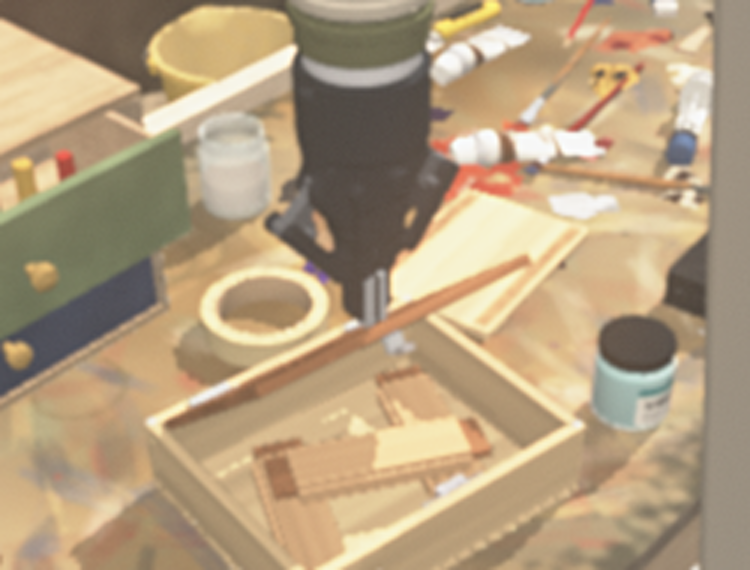

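jog_arm(grip=[-1,-1,-1,-1,-1,-1,-1,-1], translation=[[-0.2,0,-0.2],[-0.21,0,-0.18],[-0.23,0,-0.16],[-0.25,0,-0.14],[-0.26,0,-0.11],[-0.27,0,-0.08],[-0.2,0,-0.05],[0,0,0]], delta_rot=[[0,0,0],[0,0,0],[0,0,0],[0,0,0],[0,0,0],[0,0,0],[0,0,0],[0,0,0]])

```text
time_s: 7.3
tool_pos: [0.5156, -0.2258, 0.1985]
ee_rot: [-0.824, -3.031, -0.001]
contact_force: [1.9, 0.3, 0.1]
grip_width: -0.0004
```

```bash
python3 -c "
from h import *
to([*LP,.0565])
o,q,M=cur(); print('s',(q[:2]-H)@ex,'lat',(q[:2]-H)@ey,'h',q[2]-.06)
d=grab('scene'); save(d,'s4.png',(150,60,400,250),3)
"
```

```text
units [ 2.308 -0.025  2.842] t 7.3 pos [ 0.5156 -0.2258  0.1985] yaw_y 1.04 z [-0.001  0.001 -1.   ] F [1.9  0.27 0.06] w -0.0004 j [-0.555  0.301 -0.051  1.219  0.    -0.025]
s -0.014500140358384222 lat 0.0011473965406613113 h 0.13850794139305384
```

View pics/s4.png

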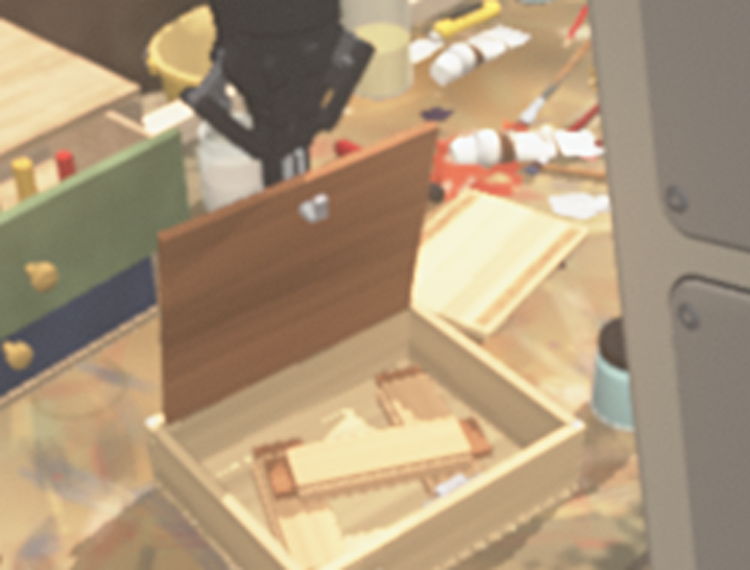

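jog_arm(grip=[-1,-1,-1,-1,-1,-1,-1,-1], translation=[[-0.16,0,-0.02],[-0.16,0,0],[-0.16,0,0],[-0.16,0,0],[-0.16,0,0],[-0.16,0,0],[-0.14,0,0],[0,0,0]], delta_rot=[[0,0,0],[0,0,0],[0,0,0],[0,0,0],[0,0,0],[0,0,0],[0,0,0],[0,0,0]])

```text
time_s: 8.35
tool_pos: [0.5631, -0.2537, 0.1999]
ee_rot: [-0.824, -3.031, -0.0]
contact_force: [1.1, -0.2, -0.6]
grip_width: 0.0001
```

```bash
python3 -c "
from h import *
to([*LP,.0565])
o,q,M=cur(); print('s',(q[:2]-H)@ex,'lat',(q[:2]-H)@ey,'h',q[2]-.06)
d=grab('scene'); save(d,'s5.png',(100,60,350,250),3)
d=grab('top'); save(d,'t5.png',(160,90,420,280),3)
"
```

```text
units [ 3.41  -0.024  2.87 ] t 8.35 pos [ 0.5631 -0.2537  0.1999] yaw_y 1.0399 z [-0.  0. -1.] F [ 1.07 -0.15 -0.65] w 0.0001 j [-0.553  0.407  0.104  1.269  0.    -0.022]
s 0.04056080304926185 lat 0.0010505983804924308 h 0.13990850155988233
```

View pics/s5.png

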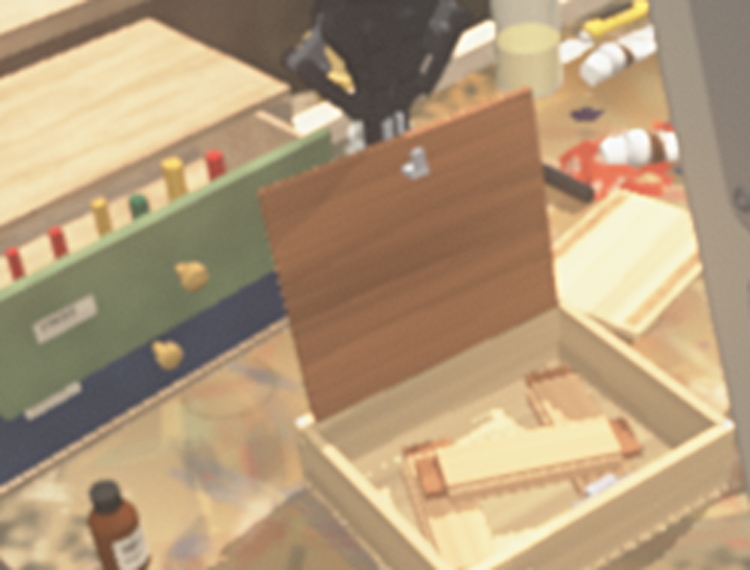

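View pics/t5.png

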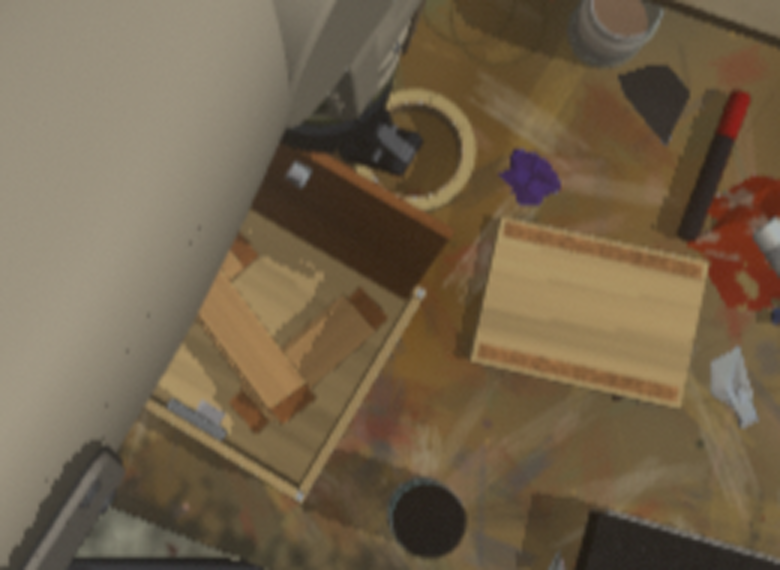

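jog_arm(grip=[-1,-1,-1,-1,-1,-1,-1,-1], translation=[[-0.03,0,0],[-0.03,0,0],[-0.03,0,0],[-0.03,0,0],[-0.03,0,0],[0,0,0],[0,0,0],[0,0,0]], delta_rot=[[0,0,0],[0,0,0],[0,0,0],[0,0,0],[0,0,0],[0,0,0],[0,0,0],[0,0,0]])

```text
time_s: 9.45
tool_pos: [0.5693, -0.2572, 0.2002]
ee_rot: [-0.824, -3.032, -0.0]
contact_force: [0.4, -0.1, -0.1]
grip_width: -0.0001
```

```bash
python3 -c "
from h import *
to([*LP,.0565])
o,q,M=cur(); print('s',(q[:2]-H)@ex,'lat',(q[:2]-H)@ey,'h',q[2]-.06)
d=grab('scene'); save(d,'s6.png',(100,60,350,250),3)
"
```

```text
units [ 3.554 -0.025  2.874] t 9.45 pos [ 0.5693 -0.2572  0.2002] yaw_y 1.04 z [-0.  0. -1.] F [ 0.37 -0.12 -0.08] w -0.0001 j [-0.553  0.42   0.126  1.276  0.    -0.022]
s 0.047710095890850644 lat 0.0011103653700429792 h 0.14016339616480883
```

View pics/s6.png

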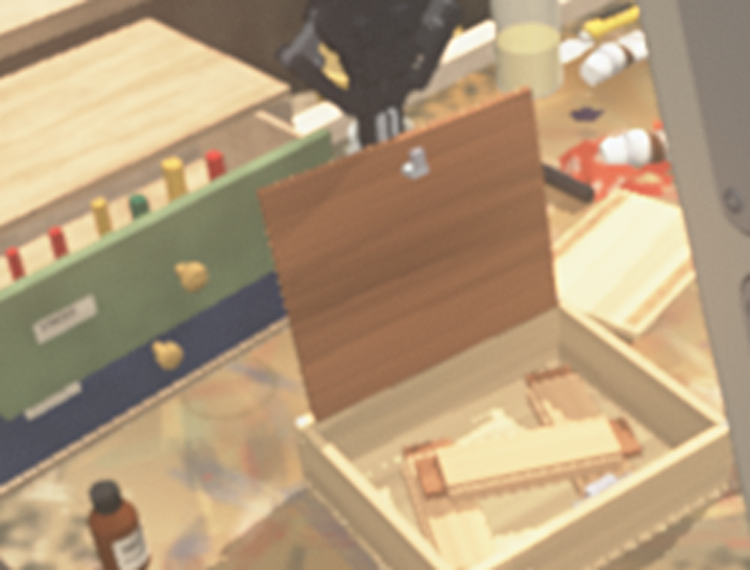

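The lid looks the same as in the last picture and the contact force is gone, so it is at its stop. Now I'll measure the bar in an enlarged scene crop.

```bash
python3 -c "
from h import *
import pickle
d=grab('scene'); save(d,'s7.png',(200,170,350,280),5); pickle.dump(d,open('s7.pkl','wb'))
"
```

```text
(no output)
```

View pics/s7.png

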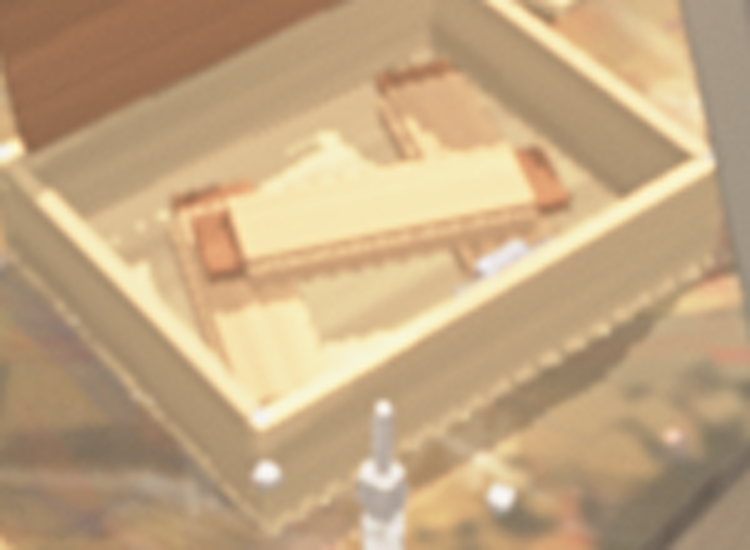

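jog_arm(grip=[-1,-1,-1,-1,-1,-1,-1,-1], translation=[[-0.1,0,-0.5],[0,0,-0.7],[0,0,-0.7],[0,0,-0.1],[0,-0.5,0],[0,-0.8,0],[0,-0.8,0],[0,-0.8,0]], delta_rot=[[0,0,0],[0,0,0],[0,0,0],[0,0,0],[0,0,0],[0,0,0],[0,0,0],[0,0,0]])

```text
time_s: 10.55
tool_pos: [0.4994, -0.3855, 0.2989]
ee_rot: [-0.823, -3.03, -0.001]
contact_force: [-0.1, 0.3, -0.5]
grip_width: -0.0001
```

```bash
python3 -c "
from h import *
import pickle
d=pickle.load(open('s7.pkl','rb'))
p=np.array([pt(d,200+x/5-.4,170+y/5-.4,.038) for x,y in [(231,203),(513,150),(539,204),(246,263)]])[:,:2]
print(p.round(4),p.mean(0)); vy=(p[0]+p[3]-p[1]-p[2])/2; print(np.linalg.norm(vy),np.arctan2(-vy[0],vy[1]),np.linalg.norm((p[0]+p[1]-p[2]-p[3])/2))
print(pt(d,200+385/5,170+205/5))
to([*LP,.3])
d=grab('top'); save(d,'t8.png',(160,130,320,260),4.8);pickle.dump(d,open('t8.pkl','wb'))
"
```

```text
[[ 0.4984 -0.1684]
 [ 0.4036 -0.2391]
 [ 0.3833 -0.2124]
 [ 0.4787 -0.1394]] [ 0.44099802 -0.18981454]
0.11916655767872845 -0.9234414088144417 0.034329011470812416
[ 0.43939218 -0.18924769  0.03754725]
units [ 3.646  2.896 -0.015] t 10.55 pos [ 0.4994 -0.3855  0.2989] yaw_y 1.0403 z [-0.001  0.001 -1.   ] F [-0.08  0.29 -0.5 ] w -0.0001 j [-0.785  0.427  0.375  1.521  0.    -0.254]
```

View pics/t8.png

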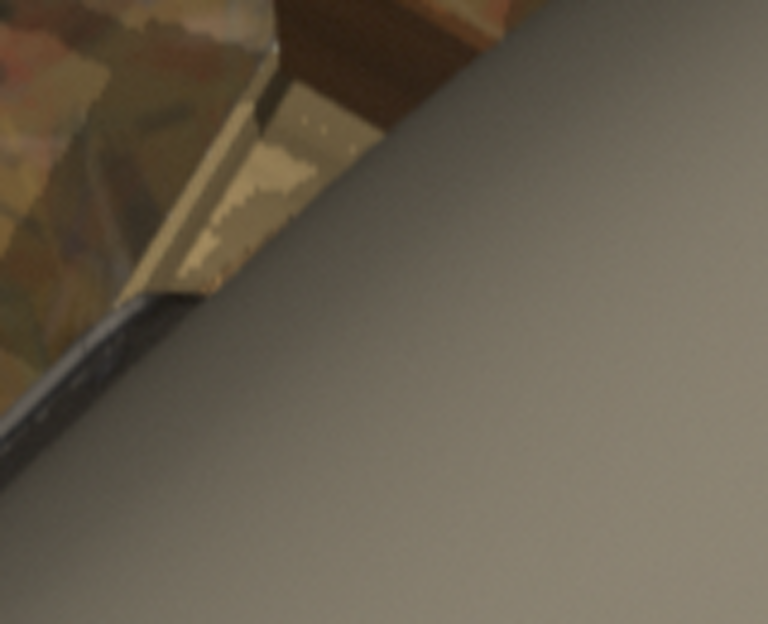

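The arm hides the box in this view. The earlier top picture (t5) shows the right half of the bar, so I'll enlarge that.

```bash
python3 -c "
import cv2
p=cv2.imread('pics/t5.png')[220:460,140:400]; cv2.imwrite('pics/t5b.png',cv2.resize(p,None,fx=2.5,fy=2.5,interpolation=cv2.INTER_CUBIC))
"
```

```text
(no output)
```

View pics/t5b.png

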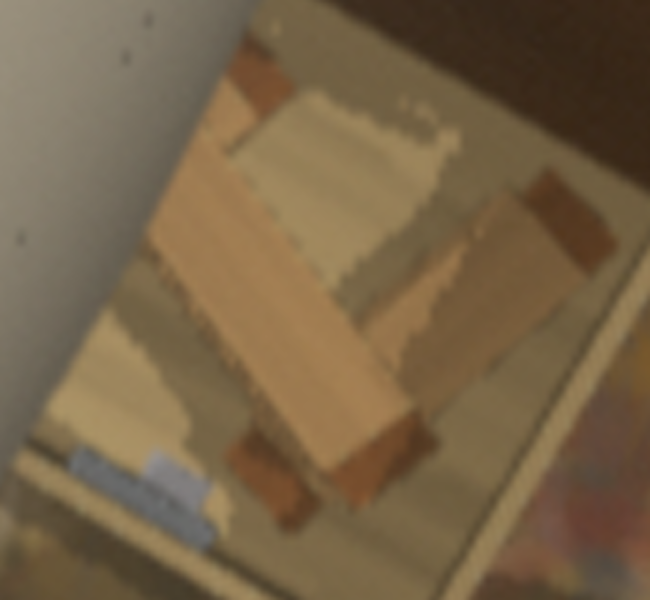

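```bash
python3 -c "
from h import *
import pickle
d=pickle.load(open('t8.pkl','rb'))
f=lambda x,y:pt(d,(x/2.5+140)/3+160-.4,(y/2.5+220)/3+90-.4,.038)[:2]
A,B,Cc,D=f(200,130),f(413,408),f(150,232),f(328,468)
print(A,B,Cc,D); 
for v in (A-B,Cc-D): print(np.arctan2(-v[0],v[1]))
print('w',np.linalg.norm(B-D)); v=(A-B)/np.linalg.norm(A-B)+(Cc-D)/np.linalg.norm(Cc-D); v/=np.linalg.norm(v)
print('center',(B+D)/2+.06*v)
"
```

```text
[ 0.49280347 -0.17462034] [ 0.40694573 -0.24219885] [ 0.46067109 -0.15954128] [ 0.38811833 -0.21612408]
-0.9039717763551538
-0.9084416748614604
w 0.03216153914292984
center [ 0.44476222 -0.1921573 ]
```

```bash
python3 -c "
from h import *
to([.4425,-.1905,.3])
"
```

```text
units [ 2.968  2.877 -0.031] t 10.6 pos [ 0.4968 -0.3899  0.2986] yaw_y 1.036 z [-0.003 -0.001 -1.   ] F [-0.32 -3.25  0.56] w 0.0 j [-0.791  0.428  0.376  1.52  -0.003 -0.256]
```

jog_arm(grip=[-0.5,0,0.4,0.4,0.4,0.4,0.4,0.4], translation=[[0.3,0.28,0],[0.5,0.47,0],[0.5,0.47,0],[0.5,0.47,0],[0.5,0.47,0],[0.4,0.38,0],[0.26,0.24,0],[0,0,0]], delta_rot=[[0,0,0],[0,0,0],[0,0,0],[0,0,0],[0,0,0],[0,0,0],[0,0,0],[0,0,0]])

```text
time_s: 11.6
tool_pos: [0.4427, -0.1892, 0.3001]
ee_rot: [-0.822, -3.032, 0.0]
contact_force: [-0.1, -0.9, -0.2]
grip_width: 0.0598
```

jog_arm(grip=[0.4,0.4,0.4,0.4,0.4,0.4,0.4,0.4], translation=[[0,0,0.4],[0,0,0.5],[0,0,0.5],[0,0,0.5],[0,0,0.5],[0,0,0.4],[0,0,0.2],[0,0,0]], delta_rot=[[0,0,-0.17],[0,0,-0.17],[0,0,-0.17],[0,0,-0.17],[0,0,-0.17],[0,0,-0.17],[0,0,-0.167],[0,0,0]])

```text
time_s: 12.6
tool_pos: [0.4426, -0.1906, 0.149]
ee_rot: [1.008, -2.974, -0.002]
contact_force: [0.3, 0.4, 0.5]
grip_width: 0.0599
```

```bash
python3 -c "
from h import *
to([.4425,-.1905,.011])
d=grab('scene'); save(d,'s9.png',(130,80,380,270),3)
"
```

```text
units [-2.000e-03 -2.000e-03  2.759e+00] t 12.6 pos [ 0.4426 -0.1906  0.149 ] yaw_y 2.2243 z [-0.002  0.001 -1.   ] F [0.29 0.38 0.46] w 0.0599 j [-0.573  0.179 -0.337  1.057 -0.    -1.227]
```

View pics/s9.png

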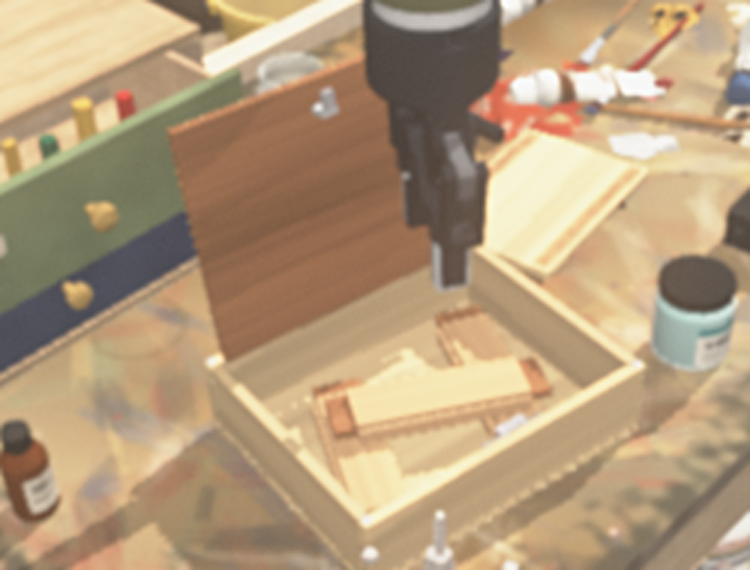

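The lid is standing open and the gripper is over the bar. I'll descend to just above it and check the alignment.

jog_arm(grip=[0.4,0.4,0.4,0.4,0.4,0.4,0.4,0.4], translation=[[0,0,0.3],[0,0,0.4],[0,0,0.4],[0,0,0.4],[0,0,0.3],[0,0,0.1],[0,0,0],[0,0,0]], delta_rot=[[0,0,0],[0,0,0],[0,0,0],[0,0,0],[0,0,0],[0,0,0],[0,0,0],[0,0,0]])

```text
time_s: 13.65
tool_pos: [0.4435, -0.1904, 0.0558]
ee_rot: [-1.012, 2.973, -0.001]
contact_force: [0.6, -0.5, 0.5]
grip_width: 0.0598
```

```bash
python3 -c "
from h import *
to([.4425,-.1905,.012])
d=grab('scene'); save(d,'s10.png',(190,130,350,270),4)
"
```

```text
units [0.018 0.011 0.876] t 13.65 pos [ 0.4435 -0.1904  0.0558] yaw_y 2.2269 z [ 0.001 -0.001 -1.   ] F [ 0.57 -0.46  0.46] w 0.0598 j [-0.572  0.267 -0.478  0.824  0.    -1.228]
```

View pics/s10.png

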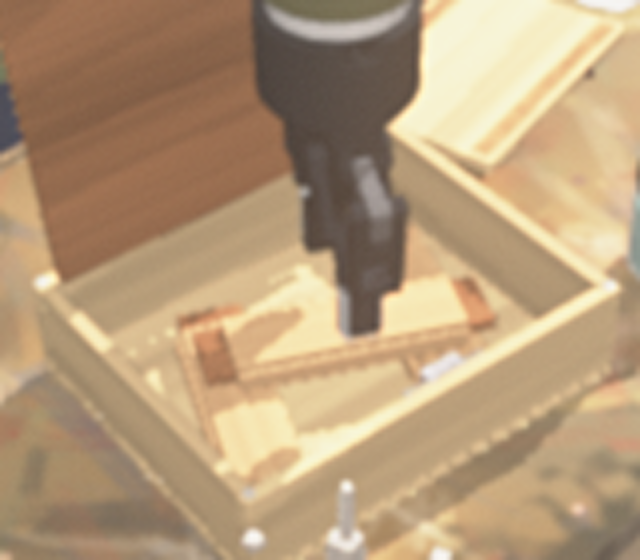

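jog_arm(grip=[0.6,0.6,0.6,0.6,0.6,0.6,0.6,0.6], translation=[[0,0,0],[0,0,0.1],[0,0,0.15],[0,0,0.15],[0,0,0.1],[0,0,0.05],[0,0,0],[0,0,0]], delta_rot=[[0,0,0],[0,0,0],[0,0,0],[0,0,0],[0,0,0],[0,0,0],[0,0,0],[0,0,0]])

```text
time_s: 14.7
tool_pos: [0.4431, -0.1902, 0.0278]
ee_rot: [-1.012, 2.974, -0.0]
contact_force: [0.5, -0.3, 0.4]
grip_width: 0.0685
```

```bash
python3 -c "
from h import *
to([.4425,-.1905,.012])
d=grab('scene'); save(d,'s11.png',(190,130,350,270),4)
"
```

```text
units [0.015 0.003 0.317] t 14.7 pos [ 0.4431 -0.1902  0.0278] yaw_y 2.227 z [ 0. -0. -1.] F [ 0.52 -0.33  0.37] w 0.0685 j [-0.572  0.301 -0.513  0.756  0.    -1.228]
```

View pics/s11.png

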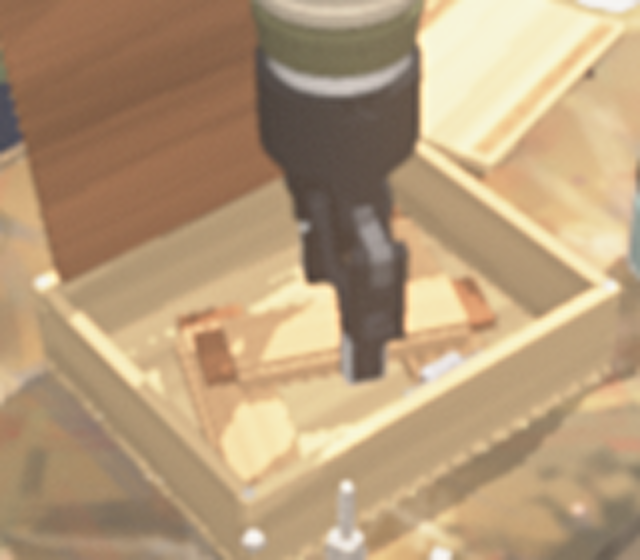

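The near finger stands clear in front of the bar's front edge. I'll go down to grasp height and close.

jog_arm(grip=[0.6,0.6,0.6,0.4,0.1,-0.1,-0.3,-0.3], translation=[[0,0,0.15],[0,0,0.13],[0,0,0],[0,0,0],[0,0,0],[0,0,0],[0,0,0],[0,0,0]], delta_rot=[[0,0,0],[0,0,0],[0,0,0],[0,0,0],[0,0,0],[0,0,0],[0,0,0],[0,0,0]], force=35)

```text
time_s: 15.75
tool_pos: [0.4433, -0.1903, 0.0141]
ee_rot: [-1.012, 2.974, -0.001]
contact_force: [-1.3, -0.4, 4.3]
grip_width: 0.0392
```

```bash
python3 -c "
from h import *
to([.4425,-.1905,.012])
d=grab('scene'); save(d,'s12.png',(190,130,350,270),4)
"
```

```text
units [0.015 0.005 0.041] t 15.75 pos [ 0.4433 -0.1903  0.0141] yaw_y 2.227 z [ 0.001 -0.    -1.   ] F [-1.27 -0.42  4.3 ] w 0.0392 j [-0.572  0.32  -0.529  0.721  0.    -1.228]
```

View pics/s12.png

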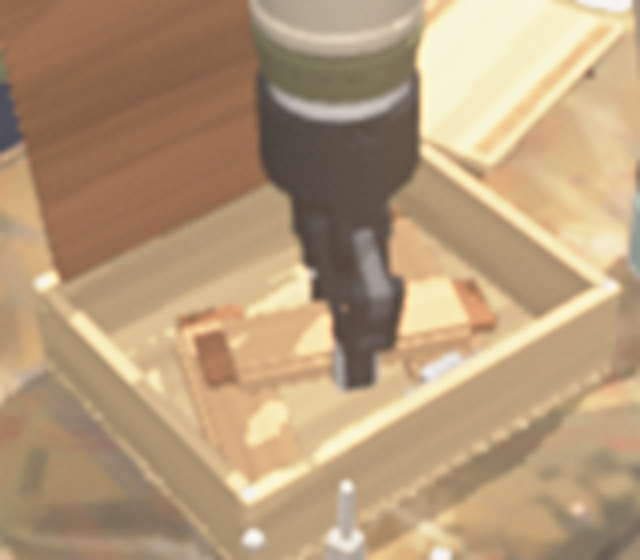

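jog_arm(grip=[-0.3,-0.3,-0.3,-0.3,-0.3,-0.3,-0.3,-0.3], translation=[[0,0,0],[0,0,-0.05],[0,0,-0.1],[0,0,-0.2],[0,0,-0.3],[0,0,-0.4],[0,0,-0.5],[0,0,-0.2]], delta_rot=[[0,0,0],[0,0,0],[0,0,0],[0,0,0],[0,0,0],[0,0,0],[0,0,0],[0,0,0]])

```text
time_s: 16.8
tool_pos: [0.444, -0.1907, 0.1034]
ee_rot: [-1.012, 2.972, -0.004]
contact_force: [0.8, -0.7, -1.4]
grip_width: 0.0392
```

```bash
python3 -c "
from h import *
to([.4665,-.468,.26])
d=grab('scene'); save(d,'s13.png',(150,100,380,280),3.3)
"
```

```text
units [ 3.024 -4.678 -3.12 ] t 16.8 pos [ 0.444  -0.1907  0.1034] yaw_y 2.227 z [ 0.003 -0.002 -1.   ] F [ 0.75 -0.66 -1.43] w 0.0392 j [-0.572  0.216 -0.412  0.94   0.    -1.228]
```

View pics/s13.png

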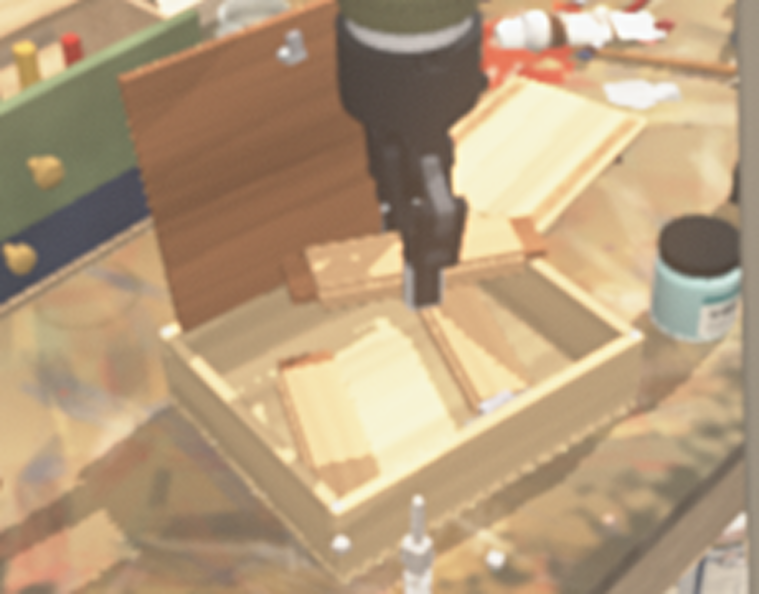

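The bar is lifted level at about (420,260), and the two under bars still lie in the box, at about (330,420) and (470,350). Next I'll raise it above the lid, turn it and carry it across.

jog_arm(grip=[-0.3,-0.3,-0.3,-0.3,-0.3,-0.3,-0.3,-0.3], translation=[[0,0,-0.5],[0,0,-0.8],[0,0,-0.8],[0,0,-0.7],[0,0,-0.3],[0,0,0],[0,0,0],[0,0,0]], delta_rot=[[0,0,0],[0,0,0],[0,0,0],[0,0,-0.15],[0,0,-0.15],[0,0,-0.15],[0,0,-0.15],[0,0,-0.114]])

```text
time_s: 17.85
tool_pos: [0.4426, -0.1899, 0.2556]
ee_rot: [1.993, -2.429, -0.002]
contact_force: [-0.4, -0.6, -1.2]
grip_width: 0.0394
```

```bash
python3 -c "
from h import *
to([.4665,-.468,.1])
"
```

```text
units [ 5.364 -1.557  3.107] t 17.85 pos [ 0.4426 -0.1899  0.2556] yaw_y 2.945 z [-0.001  0.001 -1.   ] F [-0.45 -0.56 -1.24] w 0.0394 j [-0.572  0.126 -0.133  1.312  0.    -1.946]
```

jog_arm(grip=[-0.3,-0.3,-0.3,-0.3,-0.3,-0.3,-0.3,-0.3], translation=[[0.4,-0.12,0],[0.8,-0.23,0],[0.9,-0.26,0],[0.9,-0.26,0],[0.9,-0.26,0],[0.8,-0.23,0],[0.5,-0.14,0],[0.16,-0.06,0]], delta_rot=[[0,0,0],[0,0,0],[0,0,0],[0,0,0],[0,0,0],[0,0,0],[0,0,0],[0,0,0]])

```text
time_s: 18.85
tool_pos: [0.4652, -0.4706, 0.2546]
ee_rot: [1.983, -2.436, -0.002]
contact_force: [-0.1, -0.2, -0.8]
grip_width: 0.0394
```

jog_arm(grip=[-0.3,-0.3,-0.3,-0.3,-0.3,-0.3,-0.3,-0.3], translation=[[0,0,0.4],[0,0,0.6],[0,0,0.8],[0,0,0.8],[0,0,0.6],[0,0,0.4],[0,0,0.2],[0,0,0]], delta_rot=[[0,0,0],[0,0,0],[0,0,0],[0,0,0],[0,0,0],[0,0,0],[0,0,0],[0,0,0]])

```text
time_s: 19.85
tool_pos: [0.4658, -0.4677, 0.0657]
ee_rot: [-1.988, 2.433, 0.002]
contact_force: [-0.1, 1.0, -0.4]
grip_width: 0.0394
```

```bash
python3 -c "
from h import *
to([.4665,-.468,.004])
d=grab('scene'); save(d,'s14.png',(230,60,420,220),4)
d=grab('top'); save(d,'t14.png',(260,130,420,250),4.8)
"
```

```text
units [ 0.005 -0.017  1.234] t 19.85 pos [ 0.4658 -0.4677  0.0657] yaw_y 2.9409 z [-0.001  0.001 -1.   ] F [-0.08  0.99 -0.38] w 0.0394 j [-0.909  0.563  0.017  1.026  0.    -2.279]
```

View pics/s14.png

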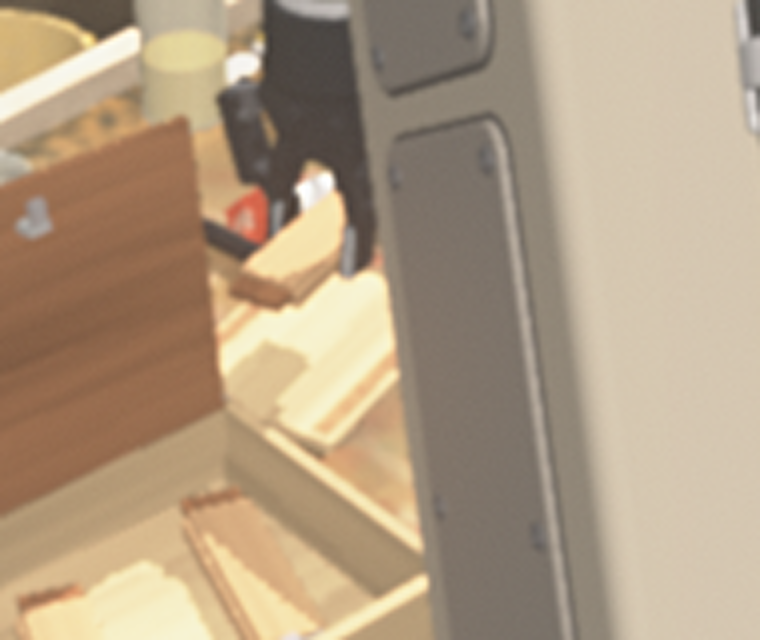

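View pics/t14.png

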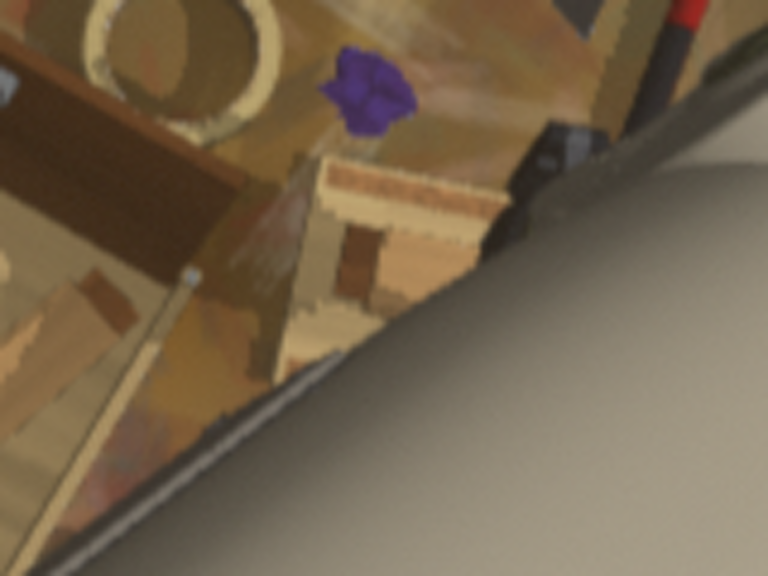

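```bash
python3 -c "
from h import *
d=grab('top')
B=np.array([.4665,-.468]);bx=np.array([np.cos(-.2),np.sin(-.2)]);by=np.array([-bx[1],bx[0]])
for x,y,z in [(350,225,.082),(335,292,.082),(384,234,.090),(372,300,.090)]:
    p=pt(d,260+x/4.8-.4,130+y/4.8-.4,z)[:2]-B; print(p@bx,p@by)
for x,y in [(410,270),(360,262),(430,210),(310,260)]:
    print(pt(d,260+x/4.8,130+y/4.8))
"
```

```text
0.017953333342081493 0.0737496967246865
-0.01386342292251171 0.07442741319091813
0.0159194462859834 0.05902711056547124
-0.014831006789056708 0.05850420881133846
[ 0.47662821 -0.42592278  0.0895607 ]
[ 0.48048453 -0.40410102  0.0851477 ]
[ 0.51409912 -0.45245574  0.00949869]
[ 0.48850846 -0.39286626  0.00840282]
```

jog_arm(grip=[-0.3,-0.3,-0.3,-0.3,-0.3,-0.3,-0.3,-0.3], translation=[[0,0,0.3],[0,0,0.4],[0,0,0.25],[0,0,0.12],[0,0,0.04],[0,0,0.02],[0,0,0],[0,0,0]], delta_rot=[[0,0,0],[0,0,0],[0,0,0],[0,0,0],[0,0,0],[0,0,0],[0,0,0],[0,0,0]])

```text
time_s: 21.0
tool_pos: [0.4662, -0.4684, 0.0101]
ee_rot: [-1.988, 2.433, -0.001]
contact_force: [1.0, 0.2, -1.0]
grip_width: 0.0396
```

```bash
python3 -c "
from h import *
to([.4665,-.468,.002])
"
```

```text
units [-0.01  -0.004  0.162] t 21.0 pos [ 0.4662 -0.4684  0.0101] yaw_y 2.941 z [ 0.001 -0.    -1.   ] F [ 1.04  0.19 -1.01] w 0.0396 j [-0.909  0.612 -0.047  0.911  0.    -2.279]
```

jog_arm(grip=[-0.3,-0.3,-0.3,-0.3,-0.3,-0.3,-0.3,-0.3], translation=[[0,0,0.02],[0,0,0.02],[0,0,0.02],[0,0,0.02],[0,0,0.02],[0,0,0.02],[0,0,0],[0,0,0]], delta_rot=[[0,0,0],[0,0,0],[0,0,0],[0,0,0],[0,0,0],[0,0,0],[0,0,0],[0,0,0]])

```text
time_s: 22.0
tool_pos: [0.4662, -0.4684, 0.0086]
ee_rot: [1.988, -2.432, 0.004]
contact_force: [-6.7, 8.2, 27.0]
grip_width: 0.0389
```

```bash
python3 -c "
from h import *
to([.4665,-.468,.002])
"
```

```text
units [-0.01  -0.004  0.132] t 22.0 pos [ 0.4662 -0.4684  0.0086] yaw_y 2.9412 z [ 0.001 -0.002 -1.   ] F [-6.73  8.23 27.  ] w 0.0389 j [-0.909  0.612 -0.051  0.905 -0.    -2.279]
```

jog_arm(grip=[-0.3,-0.3,-0.3,-0.3,-0.3,-0.3,-0.3,-0.3], translation=[[0,0,-0.03],[0,0,-0.03],[0,0,-0.03],[0,0,0],[0,0,0],[0,0,0],[0,0,0],[0,0,0]], delta_rot=[[0,0,0],[0,0,0],[0,0,0],[0,0,0],[0,0,0],[0,0,0],[0,0,0],[0,0,0]])

```text
time_s: 23.0
tool_pos: [0.4662, -0.4684, 0.0087]
ee_rot: [-1.988, 2.433, -0.001]
contact_force: [-2.2, 1.9, 6.2]
grip_width: 0.0394
```

```bash
python3 -c "
from h import *
to([.4665,-.468,.002])
d=grab('top'); save(d,'t15.png',(260,130,420,250),4.8)
d2=grab('scene'); save(d2,'s15.png',(260,80,380,180),6)
for x,y in [(400,280),(400,260),(410,260),(420,250),(430,200),(310,290)]:
    print(x,y,pt(d,260+x/4.8,130+y/4.8).round(4))
"
```

```text
units [-0.009 -0.005  0.135] t 23.0 pos [ 0.4662 -0.4684  0.0087] yaw_y 2.941 z [ 0. -0. -1.] F [-2.24  1.89  6.19] w 0.0394 j [-0.909  0.613 -0.048  0.909  0.    -2.279]
400 280 [ 0.477  -0.433   0.0314]
400 260 [ 0.4868 -0.4331  0.0308]
410 260 [ 0.4868 -0.438   0.0309]
420 250 [ 0.4939 -0.4473  0.0099]
430 200 [ 0.5192 -0.4526  0.009 ]
310 290 [ 0.4735 -0.3929  0.008 ]
```

View pics/t15.png

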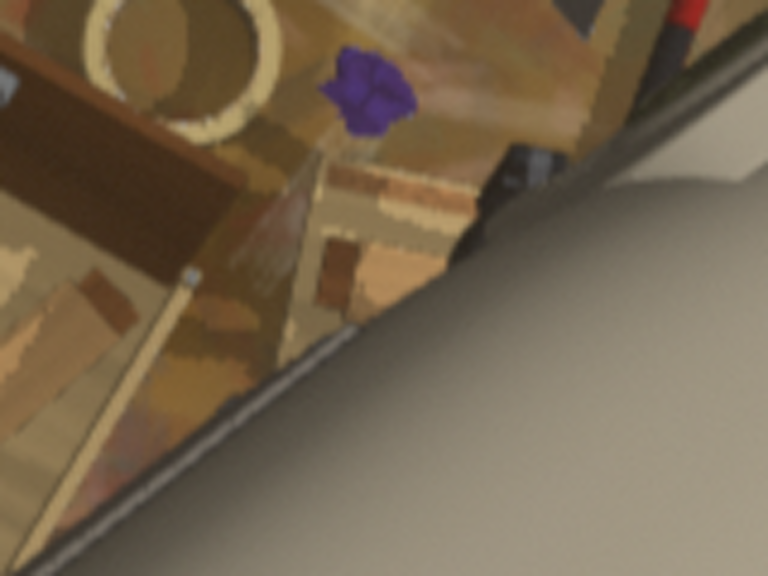

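View pics/s15.png

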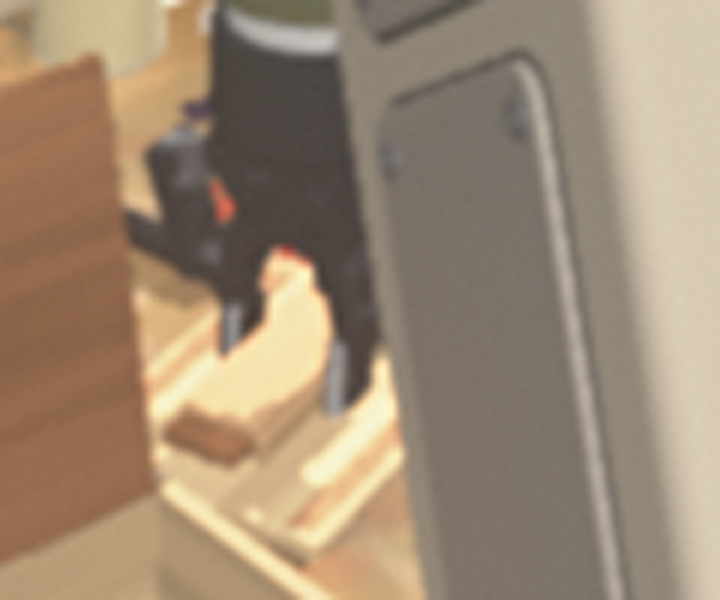

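The fingertips are touching the board and the bar is level about 5 mm above it. I'll release it slowly.

jog_arm(grip=[-0.1,-0.06,-0.02,0.02,0.06,0.1,0.2,0.3], translation=[[0,0,0],[0,0,0],[0,0,0],[0,0,0],[0,0,0],[0,0,0],[0,0,0],[0,0,0]], delta_rot=[[0,0,0],[0,0,0],[0,0,0],[0,0,0],[0,0,0],[0,0,0],[0,0,0],[0,0,0]], force=20)

```text
time_s: 24.1
tool_pos: [0.4659, -0.468, 0.0079]
ee_rot: [-1.988, 2.433, 0.001]
contact_force: [-0.5, -1.0, 0.2]
grip_width: 0.0555
```

```bash
python3 -c "
from h import *
to([.4665,-.468,.002])
d=grab('top')
d2=grab('scene'); save(d2,'s16.png',(260,80,380,180),6)
for x,y in [(400,280),(400,260),(410,260),(310,290)]:
    print(x,y,pt(d,260+x/4.8,130+y/4.8).round(4))
"
```

```text
units [-0.003 -0.013  0.118] t 24.1 pos [ 0.4659 -0.468   0.0079] yaw_y 2.941 z [-0.     0.001 -1.   ] F [-0.5  -0.96  0.2 ] w 0.0555 j [-0.909  0.614 -0.049  0.908  0.    -2.279]
400 280 [ 0.4775 -0.4343  0.0248]
400 260 [ 0.4876 -0.4348  0.0227]
410 260 [ 0.4874 -0.4392  0.0251]
310 290 [ 0.4734 -0.3927  0.0091]
```

View pics/s16.png

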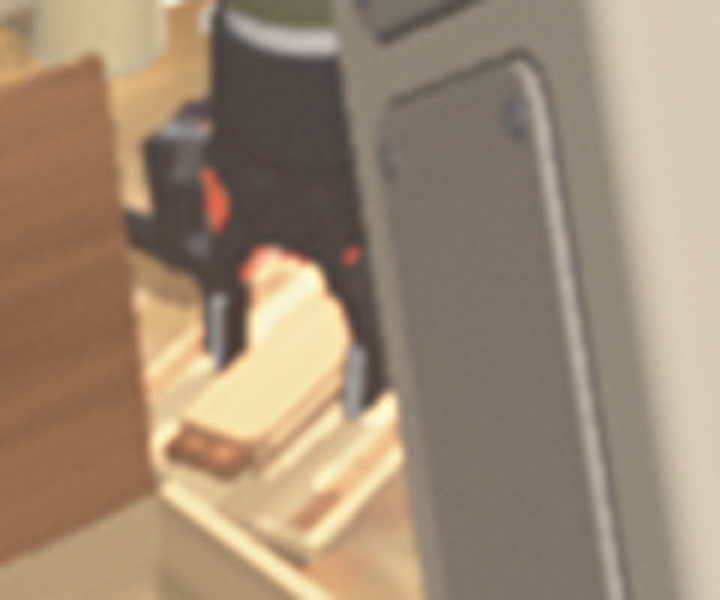

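The bar lies flat on the board with the fingers clear of it. I'll raise and withdraw to see everything.

jog_arm(grip=[0.4,0.4,0.4,0.4,0.4,0.4,0.4,0.4], translation=[[0,0,-0.1],[0,0,-0.3],[0,0,-0.6],[0,0,-0.9],[0,0,-1.0],[0,0,-1.0],[0,0,-1.0],[0,0,-0.6]], delta_rot=[[0,0,0],[0,0,0],[0,0,0],[0,0,0],[0,0,0],[0,0,0],[0,0,0],[0,0,0]])

```text
time_s: 25.2
tool_pos: [0.4663, -0.4686, 0.2881]
ee_rot: [1.988, -2.433, 0.009]
contact_force: [0.5, -0.5, 0.3]
grip_width: 0.0599
```

```bash
python3 -c "
from h import *
to([.26,.45,.29])
"
```

```text
units [-17.182   7.704  -0.131] t 25.2 pos [ 0.4663 -0.4686  0.2881] yaw_y 2.941 z [ 0.003 -0.004 -1.   ] F [ 0.52 -0.5   0.32] w 0.0599 j [-0.909  0.486  0.441  1.52   0.    -2.279]
```

jog_arm(grip=[0.4,0.4,0.4,0.4,0.4,0.4,0.4,0.4], translation=[[-0.4,0.18,0],[-0.8,0.36,0],[-0.8,0.36,0],[-0.8,0.36,0],[-0.8,0.36,0],[-0.8,0.36,0],[-0.8,0.36,0],[-0.8,0.36,0]], delta_rot=[[0,0,0],[0,0,0],[0,0,0],[0,0,0],[0,0,0],[0,0,0],[0,0,0],[0,0,0]])

```text
time_s: 26.2
tool_pos: [0.393, -0.146, 0.2845]
ee_rot: [-1.987, 2.432, -0.003]
contact_force: [0.1, -0.5, -0.2]
grip_width: 0.0599
```

jog_arm(grip=[0.4,0.4,0.4,0.4,0.4,0.4,0.4,0.4], translation=[[-0.8,0.36,0],[-0.8,0.36,0],[-0.8,0.36,0],[-0.8,0.36,0],[-0.8,0.36,0],[-0.8,0.36,0],[-0.8,0.36,0],[-0.8,0.36,0]], delta_rot=[[0,0,0],[0,0,0],[0,0,0],[0,0,0],[0,0,0],[0,0,0],[0,0,0],[0,0,0]])

```text
time_s: 27.2
tool_pos: [0.3156, 0.1963, 0.2846]
ee_rot: [-1.986, 2.431, -0.002]
contact_force: [0.5, -0.6, 0.3]
grip_width: 0.06
```

jog_arm(grip=[0.4,0.4,0.4,0.4,0.4,0.4,0.4,0.4], translation=[[-0.8,0.36,0],[-0.8,0.36,0],[-0.8,0.36,0],[-0.6,0.27,0],[-0.4,0.18,0],[0,0,0],[0,0,0],[0,0,0]], delta_rot=[[0,0,0],[0,0,0],[0,0,0],[0,0,0],[0,0,0],[0,0,0],[0,0,0],[0,0,0]])

```text
time_s: 28.2
tool_pos: [0.2752, 0.376, 0.2837]
ee_rot: [-1.986, 2.433, -0.0]
contact_force: [0.1, -0.2, 1.1]
grip_width: 0.0599
```

```bash
python3 -c "
from h import *
import pickle
to([.26,.45,.29])
d=grab('top'); save(d,'t20.png',(160,90,420,280),3); pickle.dump(d,open('t20.pkl','wb'))
d=grab('scene'); save(d,'s20.png',s=1.5)
"
```

```text
units [-1.388  0.595 -0.126] t 28.2 pos [0.2752 0.376  0.2837] yaw_y 2.94 z [ 0.001  0.    -1.   ] F [ 0.08 -0.23  1.06] w 0.0599 j [ 0.767  0.089 -0.107  1.374 -0.    -0.603]
```

View pics/t20.png

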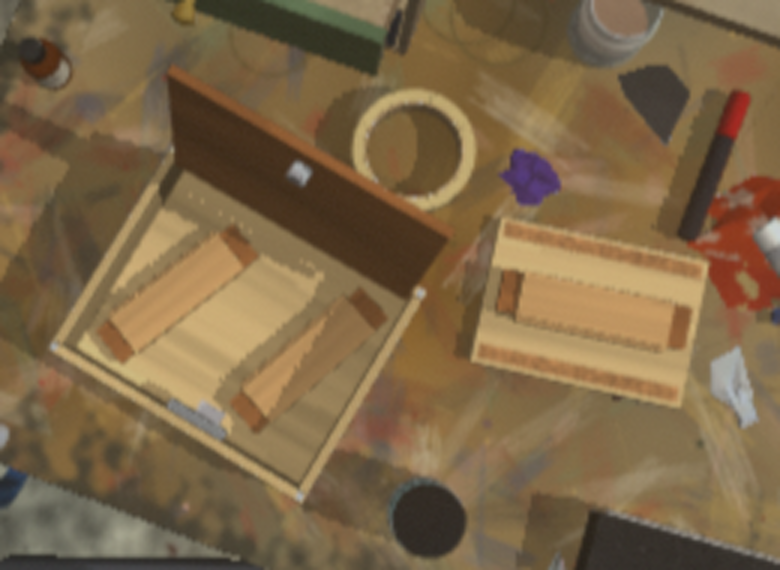

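View pics/s20.png

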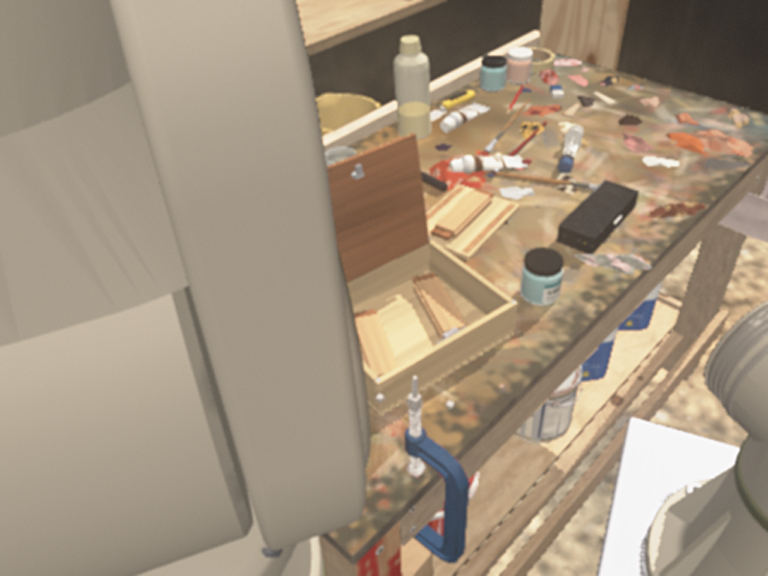

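The bar lies flat along the board, its centre at about (594,311) against the board's (591,312). The lid is open at its stop, the under bars look undisturbed, and the jar (429,519), tape (413,150) and bottle (42,60) are where they were. The robot is clear of everything, so I'm handing in.

```bash
python3 -c "
from h import *
print(workorder.finish_job())
"
```

```text
the job is handed in; nothing more can be done
None
```

The job is done and handed in at about 28 s of the 70 s allowed. The hand-in reports no verdict.

- **Lid:** I pressed its front until the latch let go and eased it up with the fingers on it at under about 1 rad/s. At the open stop the contact force dropped to zero and the lid stayed put.
- **Bar:** I gripped it across its middle, lifted it straight up clear of the two bars beneath, and lowered it level over the gluing board.
- **One thing not quite as planned:** the fingertips touched the board first, with up to 27 N on the wrist, while the bar was still about 5 mm above it. I eased off and opened the fingers slowly, so the bar settled that last 5 mm.
- **Last top view:** the bar lies flat along the board, about 1 mm off its middle as read from the picture. The lid is open, and the jar, tape roll and bottle are where they were.
- **Under bars:** the right one shows no shift against an earlier view. The left one was hidden by the arm in the earlier top view, so I only judged it by eye as undisturbed.
- **A disagreement:** before the lift, the bar's width read 32–34 mm in the pictures, though it is listed as 40 mm. The fingers closed on it at 39 mm, so I put this down to misreading the edges.

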